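Tip both crates, send the heat-treated one to dispatch

ROBOT

A 7-joint arm with a two-finger parallel gripper is mounted at the origin on the work surface. World frame = base frame: x ahead of the robot, y to its left, z up, the work surface at z = 0. Lengths are in m, angles in rad, forces in N, time in s.
With the tool pointing down it reaches from about 0.425 to 1.025 m from the base axis. Payload 3.6 kg.
Tool frame: the origin (TCP) lies between the finger pads; the fingertips stand 17 mm ahead of it and the grasp point (between the pads) lies 2 mm behind it; z points along the fingers, y is the line along which they close (so a half turn about z gives the same grasp; the last joint's range is limited). The gripper opens to 85 mm and grips with 20 to 120 N. Pads are 22 mm wide; open, the fingers measure 114 mm over their backs; the gripper's body (76 mm by 85 mm) begins 54 mm behind the grasp point. The pads swing forward as they close: fully open they stand 13 mm farther back than shut.
Start: joints at [-1.409, 0.591, 0.048, 1.609, -0.033, 0.943, -0.034], TCP at [0.183, 0.702, 0.248] pointing down, gripper open.
Joint ranges: [-2.69, 2.69], [-0.47, 2.24], [-1.27, 1.36], [0.19, 2.51], [-1.53, 4.68], [0.08, 2.07], [-3.09, 3.09]. Speed limits (rad/s): [2.57, 2.57, 3.14, 3.14, 3.14, 3.14, 3.14].

INTERFACE

Orientations are given as a unit quaternion [w, x, y, z].
In Python, from workcell import sensors, viewer, workorder gives the robot as it stands.
- The arm moves only by the shell command python3 -m jog 'ROWS' [FORCE]. ROWS is a JSON object of lists of equal length, an entry for each row: "slide": the shift along the tool's x, y, z in units of 0.03 m (1.0 is 0.03 m), a list of three; "turn": the turn, a rotation vector about the tool's x, y, z in units of 5 degrees (1.0 is 5 degrees), a list of three; "claw": the closure, from 0 (fully open) to 1 (shut). In form: {"slide": [[x, y, z], ...], "turn": [[rx, ry, rz], ...], "claw": [claw, ...]}. A call has exactly 10 rows; each row shifts and turns the commanded pose from where the row before left it, along the tool's axes as they then stand; what a row does not reach is not made up. A row lasts 1/12 s, in which the tool goes at most 41.7 mm and 7.16 degrees, less where a joint would pass 70% of its speed; a pose out of reach is approached as far as the arm can. A call with a number of a shift or a turn outside -1 to 1 is refused whole. A call with a gripper value outside its range is refused whole. The fingers move at their own pace and stop on an object; FORCE is the grip in N (left out, the last holds). Time passes only in rows, so rows that do not move let the fingers close, or fill a call up. It gives the time, the measured TCP pose, the force, the opening and the grip force at its end, in the units of the state.
- sensors.state(): the state, without advancing time (a new reading comes with each control period).
- viewer.get_image(name): name is "scene" or "top" or "wrist"; returns a dict with "frame" (420x560x3 uint8, red, green, blue), "depth" (420x560 float32, m along the optical axis (not along the pixel's ray), 0 where there is no reading), "intrinsics" (3x3 intrinsics, pixels), "world_from_camera" (4x4, takes a point from camera to world coordinates); the wrist camera has in their place "tool_from_camera" (4x4, takes a point from camera to tool coordinates, whose origin is the TCP and whose axes are the flange's). Camera axes: x right, y down, z forward; pixel columns grow to the right and rows downward; lengths in m; the calibration is good to about 2 mm. The wrist camera is an equidistant fisheye: a pixel r from the principal point sees the ray r / f radians off the axis. A picture is of the moment at which its call begins: read the wrist's pose just before it.
- workorder.close_job(): hands the job in; it is judged then, once.
Trained networks look in the newest picture that a camera, given by its name, has taken for a name from the list of things; names that differ only in an ending like _2 or _b are one class to them, and where a whole thing is asked for, a point or a joint stands for the part that bears it (a point fixed in the world has none). Each returns a list of dicts, best first, with "p" (0 to 1); they miss things now and then, are a little off and sometimes report something else, mostly with a low value. They report only what shows in the picture. A call takes as long as a camera call. They do not tell look-alikes from the thing itself.
- viewer.boxes_of(name, camera): "at" ([row, column] as shares, 0 to 1, of the picture: columns of its width, rows of its height, amid what is visible of it).
- viewer.landmark_of(name, camera): "at" ([row, column] as shares, 0 to 1, of the picture: columns of its width, rows of its height: a listed point, or the origin of a listed thing).
The state is a dict: "t": time; "joints": joint angles; "qd": joint speeds; "tau": joint torques, N m; "position": TCP position; "eef_rot": TCP orientation; "force": force on the tool from outside, world axes, zero at the start; "wrist_torque": the same for the moment, N m; "gripper_width": opening from 0.0 (shut) to 1.0 (fully open); "grip_force": force on a finger pad.
Only numpy, scipy, OpenCV 4.12 (cv2) and the standard library are available. Lean on these libraries where they do the work, as an engineer would, in place of code of your own. Each camera call takes 0.05 s, during which the arm holds its last target. There are 200 camera calls.

TASK

Two empty wooden crates stand either side of the steel dispatch strip, and only one has the heat-treatment stamp burnt into the underside of its base. Without gripping or lifting anything, tip each crate over towards the robot so that it lies on its side with its base showing to the far side of the bench; once both are down, push the stamped one sideways, lying as it is, to the middle of the dispatch strip. Leave the other crate lying where it went down and everything else on the bench where it stands.

Things in the scene. Friction and masses are not known exactly. Their poses are not given: they have to be found in the camera images.
- crate_a: one of two outwardly identical open-topped, empty wooden crates: 90 mm along its x, 110 mm along its y, 130 mm tall, about 0.42 kg (varies); walls 7 mm, inner floor 20 mm up, two runners 8 mm high underneath. Starts upright, its +x side turned away from the robot to within 0.25 rad. Origin: centre of its footprint, at bench level while it stands; z points out of the open mouth
- crate_b: one of two outwardly identical open-topped, empty wooden crates: 90 mm along its x, 110 mm along its y, 130 mm tall, about 0.42 kg (varies); walls 7 mm, inner floor 20 mm up, two runners 8 mm high underneath. Starts upright, its +x side turned away from the robot to within 0.25 rad. Origin: centre of its footprint, at bench level while it stands; z points out of the open mouth
- crate_a_mid (a point): middle of crate_a's box, 65 mm above its base on its own z axis. The crate tips over its robot-side bottom edge if pushed or pulled towards the robot near the top of a wall; lower than about 90 mm up it may slide (friction on the bench 0.5 to 0.7). Centre of mass about 45 mm from its base: past about 45 degrees it goes over by itself
- crate_b_mid (a point): middle of crate_b's box, 65 mm above its base on its own z axis. Lying on its side the crate is 90 mm high, 130 mm long and 110 mm wide, and slides when pushed low on a side wall
- stamp (a point): centre of the burnt heat-treatment stamp, a dark frame 67 x 62 mm round a 44 mm wheel, amid the underside of the stamped crate, 8 mm above its origin on its own z axis: the crate it sits on is the stamped one. The other crate's underside is bare wood. Either may stand on the left or right
- lane: the dispatch line: a steel strip 80 mm wide let flush into the cork between the two crates, running away from the robot (its x axis) from 160 mm before to 230 mm beyond its origin, where a short low roller section (33 mm high, 190 mm wide) begins. Origin: on the strip's centre line at bench level; y across the strip to the robot's left
- lane_start (a point): point on the strip's centre line near its robot end, 120 mm before the lane's origin
- flask: cracked round glass sampling flask standing upright in a cork ring 88 mm across; 184 mm tall overall, bulb 82 mm across. A bystander. Origin: centre of the ring's underside
- cap_1: round brass cap, 30 mm across, 21 mm tall, standing on the bench beyond the crates near the dispatch strip. A bystander. Origin: centre of its underside
- cap_2: the same brass cap again, standing nearer the robot. A bystander. Origin: centre of its underside
- cartridge: yellow plastic scrubber cartridge standing upright, 45 mm across, 127 mm tall. A bystander. Origin: centre of its underside
- gasket: flat dark graphite gasket disc with a hole, 64 mm across, 5 mm thick, lying on the bench. A bystander. Origin: centre of its underside
- spanner: steel spanner 150 mm long lying on the bench. A bystander. Origin: near the middle of its length, at bench level
- grease_jar: small amber glass jar with a black cap, 52 mm across, 50 mm tall. A bystander. Origin: centre of its underside
Things that resemble listed ones, but are neither listed nor needed, are in the scene too. What is shaped like the crate_b but green or pink is not meant. What is shaped like the crate_a but pink is not meant.

How it is judged:
On the way, in this order (a step that is already met when the one before it is completed fails the run):
1. one crate lies on its side, tipped towards the robot with its base facing the far side of the bench (((angle between crate_a's own z axis and vertical between 1.4 and 1.74 rad and angle between the z axis of crate_a and the x axis of lane, either way round below 0.6 rad and z of lane_start in the frame of crate_a above -0.045 m and linear speed of crate_a below 0.02 m/s) or (angle between crate_b's own z axis and vertical between 1.4 and 1.74 rad and angle between the z axis of crate_b and the x axis of lane, either way round below 0.6 rad and z of lane_start in the frame of crate_b above -0.045 m and linear speed of crate_b below 0.02 m/s))), for 0.2 s.
2. both crates lie on their sides with their bases facing the far side, neither yet on the dispatch strip (angle between crate_a's own z axis and vertical between 1.4 and 1.74 rad and angle between the z axis of each of crate_a, crate_b and the x axis of lane, either way round below 0.6 rad and z of lane_start in the frame of crate_a above -0.045 m and linear speed of each of crate_a, crate_b below 0.02 m/s and angle between crate_b's own z axis and vertical between 1.4 and 1.74 rad and z of lane_start in the frame of crate_b above -0.045 m and (y of crate_a_mid in the frame of lane above 0.085 m or y of crate_a_mid in the frame of lane below -0.085 m) and (y of crate_b_mid in the frame of lane above 0.085 m or y of crate_b_mid in the frame of lane below -0.085 m)), for 0.2 s.
At the end, for the whole second after the job is handed in: The stamped crate lies on its side at rest on the dispatch strip, its middle within 30 mm of the strip's centre line; the other crate lies on its side, at rest where it was tipped (its middle within 190 mm of where it started, and more than 85 mm off the centre line) (angle between crate_a's own z axis and vertical between 1.4 and 1.74 rad and angle between crate_b's own z axis and vertical between 1.4 and 1.74 rad and y of crate_a_mid in the frame of lane between -0.03 and 0.03 m and x of crate_a_mid in the frame of lane between -0.14 and 0.21 m and (y of crate_b_mid in the frame of lane above 0.085 m or y of crate_b_mid in the frame of lane below -0.085 m) and distance of crate_b_mid from where it was at the start of the episode below 0.19 m and linear speed of each of crate_a, crate_b below 0.02 m/s); the robot touches nothing.
It fails at once if a crate is lifted off the bench or carried ((height (world z) of crate_a_mid above 0.105 m or (angle between crate_a's own z axis and vertical below 0.12 rad and height (world z) of crate_a_mid above 0.085 m) or (angle between crate_a's own z axis and vertical between 1.45 and 1.69 rad and height (world z) of crate_a_mid above 0.066 m)) or (height (world z) of crate_b_mid above 0.105 m or (angle between crate_b's own z axis and vertical below 0.12 rad and height (world z) of crate_b_mid above 0.085 m) or (angle between crate_b's own z axis and vertical between 1.45 and 1.69 rad and height (world z) of crate_b_mid above 0.066 m))).
It fails at once if the crate without the stamp is pushed onto the dispatch strip (not (y of crate_b_mid in the frame of lane above 0.05 m or y of crate_b_mid in the frame of lane below -0.05 m)).
It fails at once if a bystander is shifted by more than 30 mm (distance of any of flask, cap_1, cap_2, cartridge, gasket, spanner, grease_jar from where it was at the start of the episode above 0.03 m).
It fails at once if the flask, a cap, the cartridge or the jar is tipped (angle between any of flask, cap_1, cap_2, cartridge, grease_jar's own z axis and vertical above 0.4 rad).
It also fails if it takes over 72 s, if anything falls off the work surface, if the arm or the gripper's body presses on something with over 40 N, if the wrist force passes 120 N, or if a joint passes its speed limit or range.

## Working session

There is one attempt and no reset: what is moved stays moved. The work goes in short steps, Python scripts to look and compute and a shell command to move; the robot and the scene stay as the last step left them, time stands still between calls to the robot, and variables do not carry over. Pictures are saved under pics/ and viewed, at most 10 in all, crops included, and the job is handed in when it is done.

```bash
mkdir -p pics; cat > h.py <<'E'
import numpy as np, cv2
from workcell import sensors, viewer, workorder
def px2w(im,r,c):
    K=im["intrinsics"];T=im["world_from_camera"]
    r=int(round(r));c=int(round(c))
    p=im["depth"][max(r-1,0):r+2,max(c-1,0):c+2];p=p[p>0]
    d=float(np.median(p)) if len(p) else 0
    return (T@np.array([(c-K[0][2])/K[0][0]*d,(r-K[1][2])/K[1][1]*d,d,1]))[:3]
def cloud(im):
    K=im["intrinsics"];T=im["world_from_camera"];d=im["depth"]
    r,c=np.mgrid[:420,:560]
    P=np.stack([(c-K[0][2])/K[0][0]*d,(r-K[1][2])/K[1][1]*d,d,np.ones_like(d)],-1)
    return (P@np.asarray(T).T)[...,:3]
E
python3 - <<'E'
from h import *
np.set_printoptions(precision=3,suppress=True)
for cam in ["scene","top"]:
    im=viewer.get_image(cam);cv2.imwrite(f"pics/{cam}0.png",im["frame"][:,:,::-1])
    np.savez(f"{cam}0.npz",**{k:np.asarray(v) for k,v in im.items()})
    print(cam,im["world_from_camera"][:3,3])
    for n in ["crate_a","lane","lane_start","flask","cap_1","cartridge","gasket","spanner","grease_jar"]:
        f=viewer.landmark_of if n=="lane_start" or n=="lane" else viewer.boxes_of
        for b in f(n,cam)[:4]:
            r,c=b["at"][0]*420,b["at"][1]*560
            print(n,round(b["p"],2),round(r),round(c),px2w(im,min(r,419),min(c,559)))
print(sensors.state())
E
```

```text
scene [1.003 0.436 1.176]
crate_a 0.89 113 277 [ 0.304 -0.329  0.046]
crate_a 0.8 235 412 [0.314 0.278 0.022]
crate_a 0.79 175 225 [ 0.592 -0.259  0.025]
crate_a 0.7 300 320 [0.656 0.235 0.019]
lane 0.72 232 290 [0.569 0.021 0.002]
lane 0.41 350 399 [0.624 0.464 0.09 ]
lane_start 0.95 209 321 [ 0.441  0.026 -0.001]
flask 0.66 347 404 [0.613 0.467 0.1  ]
cap_1 0.73 277 233 [0.787 0.017 0.002]
cap_1 0.59 269 263 [0.712 0.061 0.017]
cap_1 0.45 193 334 [0.381 0.021 0.023]
cartridge 0.57 130 178 [ 0.612 -0.471  0.074]
cartridge 0.16 301 320 [0.658 0.236 0.019]
gasket 0.59 305 414 [0.469 0.416 0.004]
spanner 0.58 126 231 [ 0.44  -0.418  0.007]
spanner 0.41 297 323 [0.645 0.234 0.021]
grease_jar 0.25 308 418 [0.467 0.429 0.002]
top [ 0.362 -0.05   1.228]
crate_a 0.98 168 172 [0.677 0.261 0.021]
crate_a 0.96 263 464 [ 0.367 -0.616  0.02 ]
crate_a 0.92 279 363 [ 0.326 -0.312  0.021]
crate_a 0.78 183 328 [ 0.62  -0.221  0.018]
lane 0.7 205 246 [0.559 0.034 0.002]
lane_start 0.74 243 249 [0.441 0.026 0.   ]
lane_start 0.34 197 111 [0.583 0.432 0.058]
flask 0.58 165 169 [0.687 0.271 0.021]
flask 0.57 192 105 [0.593 0.439 0.085]
cap_1 0.54 155 238 [0.714 0.056 0.023]
cartridge 0.76 185 420 [ 0.59  -0.471  0.107]
cartridge 0.32 161 379 [ 0.678 -0.373  0.051]
gasket 0.62 230 117 [0.49  0.431 0.003]
spanner 0.65 232 404 [ 0.465 -0.448  0.006]
grease_jar 0.86 160 379 [ 0.681 -0.374  0.051]
grease_jar 0.67 180 330 [ 0.629 -0.227  0.02 ]
{'t': 1.0, 'joints': array([-1.41 ,  0.591,  0.048,  1.608, -0.033,  0.943, -0.034]), 'qd': array([-0.001,  0.   , -0.   , -0.001, -0.001,  0.001, -0.   ]), 'tau': array([  0.   , -54.864,   1.546, -19.854,   0.009,   0.002,   0.   ]), 'position': array([0.183, 0.702, 0.248]), 'eef_rot': array([0.   , 0.127, 0.992, 0.   ]), 'force': array([ 0.276, -0.203, -0.619]), 'wrist_torque': array([-0.003, -0.018, -0.041]), 'grip_force': 0.0, 'gripper_width': 0.9968929995679359}
```

View pics/scene0.png

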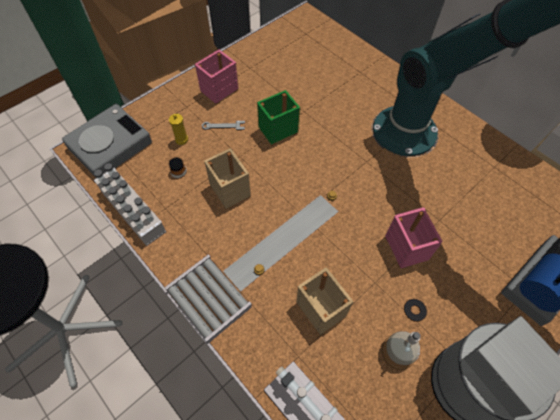

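View pics/top0.png

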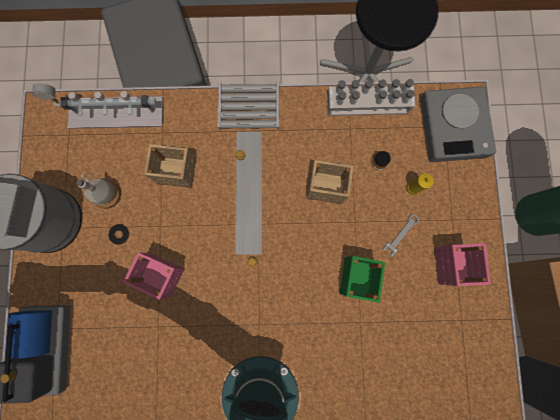

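```bash
python3 - <<'E'
from h import *
np.set_printoptions(precision=3,suppress=True)
im=np.load("top0.npz");P=cloud(im)
for n,(x,y) in {"L":(.66,.25),"R":(.62,-.22)}.items():
    m=(abs(P[...,2]-.130)<.012)&(abs(P[...,0]-x)<.12)&(abs(P[...,1]-y)<.12)
    q=P[m];rr=cv2.minAreaRect(q[:,:2].astype(np.float32)*1000)
    print(n,m.sum(),rr,cv2.boxPoints(rr).tolist(),q[:,2].mean())
# steel strip colours / lane edges
f=im["frame"]
E
```

```text
L 518 ((668.460205078125, 250.78944396972656), (113.11390686035156, 91.25271606445312), 82.79475402832031) [[616.1005249023438, 200.40174865722656], [706.6326293945312, 188.9564666748047], [720.8198852539062, 301.1771240234375], [630.2877807617188, 312.6224365234375]] 0.12932224531714717
R 482 ((609.4505004882812, -215.9049072265625), (110.59242248535156, 91.97924041748047), 79.66728973388672) [[554.28857421875, -262.0555114746094], [644.776123046875, -278.5532531738281], [664.6124267578125, -169.75430297851562], [574.1248779296875, -153.25656127929688]] 0.1297183698547895
```

The top view shows the two natural-wood crates at about (167,163) and (180,331); the pink ones at (152,275) and (470,265) and the green one at (365,278) are look-alikes in the wrong colour. The strip is at columns 237-262 between them. Depth confirms both rims are at z≈0.13 and measure about 90x110 mm.

```bash
cat >> h.py <<'E'
from scipy.spatial.transform import Rotation as Ro
def to(x,y,z,ang=None):
    "units to go in tool axes; ang = wanted heading of tool x, deg (tool down)"
    s=sensors.state();R=Ro.from_quat(s["eef_rot"][[1,2,3,0]]).as_matrix()
    h=np.degrees(np.arctan2(R[1,0],R[0,0]))
    print("t",round(s["t"],2),"pos",s["position"].round(3),"heading",h.round(1),"F",s["force"].round(1),"w",round(s["gripper_width"],2))
    print("slide units",(R.T@(np.array([x,y,z])-s["position"])/.03).round(2), "" if ang is None else "turn z units %.2f"%(((h-ang+180)%360-180)/5))
E
python3 -m jog '{"slide":[[-0.9,-0.9,0],[-0.9,-0.9,0],[-0.9,-0.9,0],[-0.9,-0.9,0],[-0.9,-0.9,0],[-0.9,-0.9,0],[-0.9,-0.9,0],[-0.9,-0.9,0],[-0.9,-0.9,0],[-0.9,-0.9,0]],"turn":[[0,0,0],[0,0,0],[0,0,0],[0,0,0],[0,0,0],[0,0,0],[0,0,0],[0,0,0],[0,0,0],[0,0,-1]],"claw":[0.4,0.4,0.4,0.4,0.4,0.4,0.4,0.4,0.4,0.4]}' 40
python3 - <<'E'
from h import *
np.set_printoptions(precision=3,suppress=True)
im=np.load("top0.npz");P=cloud(im);f=im["frame"].astype(int)
sat=f.max(2)-f.min(2)
m=(sat<25)&(abs(P[...,2])<.006)&(abs(P[...,0]-.56)<.17)&(abs(P[...,1]-.03)<.07)
for x in (.44,.5,.56,.62,.68):
    q=P[m&(abs(P[...,0]-x)<.02)];print(x,len(q),q[:,1].min(),q[:,1].max(),np.median(q[:,1]))
to(.78,.237,.25,172.8)
E
```

```text
t: 1.83
position: [0.3767, 0.3708, 0.2486]
eef_rot: [0.0, 0.083, 0.997, 0.0]
force: [1.4, 0.3, -0.0]
gripper_width: 0.602
grip_force: 0.0
0.44 324 -0.010822127298755674 0.06640685896312637 0.02904447253025963
0.5 322 -0.011844794643106955 0.0659799949556737 0.028598772854312976
0.56 308 -0.012699478600311669 0.06545433103144885 0.02769257092855406
0.62 296 -0.013728728775736006 0.06497297921754916 0.02703856522749805
0.68 302 -0.014599680228606492 0.06163770583984093 0.023450343267883395
t 1.83 pos [0.377 0.371 0.249] heading 170.5 F [ 1.4  0.3 -0. ] w 0.6
slide units [-14.    -2.18  -0.04] turn z units -0.46
```

```bash

python3 -m jog '{"slide":[[-1,-0.2,0],[-1,-0.2,0],[-1,-0.2,0],[-1,-0.2,0],[-1,-0.2,0],[-1,-0.2,0],[-1,-0.2,0],[-1,-0.2,0],[-1,-0.2,0],[-1,-0.2,0]],"turn":[[0,0,0],[0,0,0],[0,0,0],[0,0,0],[0,0,0],[0,0,0],[0,0,0],[0,0,0],[0,0,0],[0,0,-0.5]],"claw":[0.4,0.4,0.4,0.4,0.4,0.4,0.4,0.4,0.4,0.4]}'
python3 -c "
from h import *
to(.78,.237,.125,172.8)"
```

```text
t: 2.67
position: [0.6631, 0.2625, 0.2484]
eef_rot: [0.0, 0.062, 0.998, 0.0]
force: [0.8, 0.3, 0.5]
gripper_width: 0.602
grip_force: 0.0
t 2.67 pos [0.663 0.263 0.248] heading 172.9 F [0.8 0.3 0.5] w 0.6
slide units [-3.97 -0.37  4.11] turn z units 0.03
```

```bash

python3 -m jog '{"slide":[[-1,-0.1,0],[-1,-0.1,0],[-1,-0.1,0],[-1,-0.1,0],[0,0,0.8],[0,0,0.8],[0,0,0.8],[0,0,0.8],[0,0,0.7],[0,0,0]],"turn":[[0,0,0],[0,0,0],[0,0,0],[0,0,0],[0,0,0],[0,0,0],[0,0,0],[0,0,0],[0,0,0],[0,0,0]],"claw":[0.4,0.4,0.4,0.4,0.4,0.4,0.4,0.4,0.4,0.4]}'
python3 -c "
from h import *
to(.78,.237,.125,172.8)"
```

```text
t: 3.5
position: [0.7756, 0.2354, 0.1252]
eef_rot: [-0.005, 0.062, 0.998, -0.002]
force: [-1.9, 0.4, -1.7]
gripper_width: 0.602
grip_force: 0.0
t 3.5 pos [0.776 0.235 0.125] heading 172.9 F [-1.9  0.4 -1.7] w 0.6
slide units [-0.14  0.07  0.  ] turn z units 0.02
```

```bash

python3 -m jog '{"slide":[[0.5,0,-0.1],[0.5,0,0],[0.5,0,0],[0.3,0,0],[0.3,0,0],[0.3,0,0],[0.3,0,0],[0.3,0,0],[0.3,0,0],[0.3,0,0]],"turn":[[0,0,0],[0,0,0],[0,0,0],[0,0,0],[0,0,0],[0,0,0],[0,0,0],[0,0,0],[0,0,0],[0,0,0]],"claw":[0.4,0.4,0.4,0.4,0.4,0.4,0.4,0.4,0.4,0.4]}'
cat > look.py <<'E'
import sys
from h import *
np.set_printoptions(precision=3,suppress=True)
im=viewer.get_image("top");cv2.imwrite(f"pics/{sys.argv[1]}.png",im["frame"][60:330,80:480,::-1].repeat(2,0).repeat(2,1))
im2=viewer.get_image("scene");cv2.imwrite(f"pics/{sys.argv[1]}s.png",im2["frame"][:,:,::-1])
P=cloud(im)
for n,(x,y) in {"L":(.58,.26),"R":(.53,-.20)}.items():
    m=(abs(P[...,0]-x)<.16)&(abs(P[...,1]-y)<.12)&(P[...,2]>.075)&(P[...,2]<.1)
    q=P[m]
    if len(q)>20: print(n,len(q),cv2.minAreaRect(q[:,:2].astype(np.float32)*1000),"z",q[:,2].min(),q[:,2].max())
to(0,0,0)
E
python3 look.py t1
```

```text
t: 4.33
position: [0.6715, 0.2499, 0.1346]
eef_rot: [0.0, 0.062, 0.998, 0.0]
force: [1.6, 0.5, 4.2]
gripper_width: 0.598
grip_force: 1.5
L 253 ((630.9754638671875, 252.775634765625), (105.30403900146484, 111.27772521972656), 81.94351196289062) z 0.07502638962112473 0.09967324168644298
R 183 ((516.853759765625, -227.12855529785156), (311.3447570800781, 121.84835815429688), 10.624787330627441) z 0.0753848025828614 0.0999741314832241
t 4.43 pos [0.668 0.25  0.133] heading 173.0 F [-0.1  0.6  0. ] w 0.6
slide units [ 21.08 -10.98   4.58]
```

View pics/t1s.png

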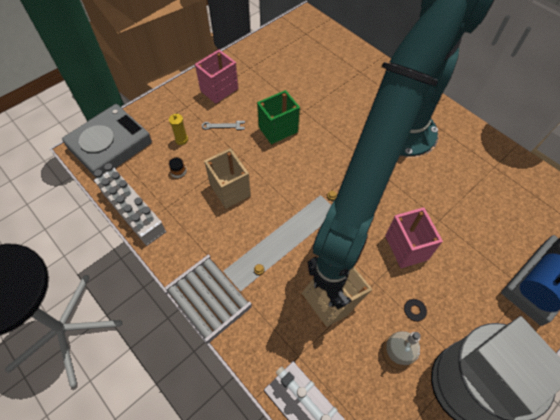

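The left crate is partly tilted, with the fingers at (330,290) on its far wall. Going on.

```bash

python3 -m jog '{"slide":[[0.3,0,0.1],[0.3,0,0.1],[0.3,0,0],[0.3,0,0],[0.3,0,0],[0.3,0,0],[0.3,0,0],[0,0,0],[0,0,0],[0,0,0]],"turn":[[0,0,0],[0,0,0],[0,0,0],[0,0,0],[0,0,0],[0,0,0],[0,0,0],[0,0,0],[0,0,0],[0,0,0]],"claw":[0.4,0.4,0.4,0.4,0.4,0.4,0.4,0.4,0.4,0.4]}'
python3 look.py t2
```

```text
t: 5.27
position: [0.6102, 0.2575, 0.1285]
eef_rot: [0.0, 0.062, 0.998, 0.0]
force: [0.2, -1.0, -0.1]
gripper_width: 0.601
grip_force: 0.0
L 1576 ((553.9345703125, 266.4249572753906), (111.9539566040039, 130.91854858398438), 82.1354751586914) z 0.07546374892262708 0.0986021897834588
R 193 ((516.4669189453125, -227.3491973876953), (310.8744201660156, 122.02386474609375), 10.731703758239746) z 0.07502333394928051 0.09997789075789942
t 5.37 pos [0.611 0.257 0.128] heading 172.9 F [-0.1 -0.8  0.6] w 0.6
slide units [ 19.13 -11.04   4.26]
```

View pics/t2s.png

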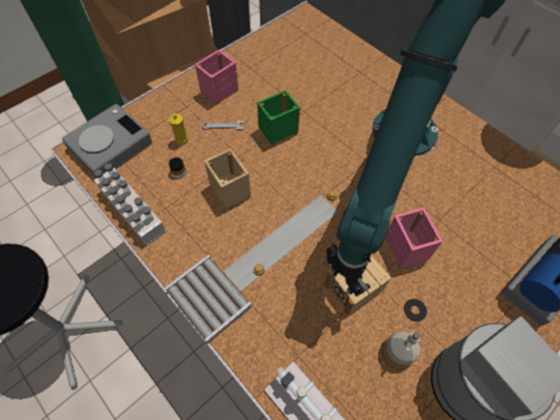

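Left crate is down: at (355,280), lying with its base to the far side, top face at z≈0.09 measuring 112x131 mm. Now the right one.

```bash

python3 -m jog '{"slide":[[0,0,-1],[0,0,-1],[0,0,-1],[-0.2,-1,-0.5],[-0.2,-1,0],[-0.2,-1,0],[-0.2,-1,0],[-0.2,-1,0],[-0.2,-1,0],[-0.2,-1,0]],"turn":[[0,0,0],[0,0,0],[0,0,0],[0,0,0],[0,0,0],[0,0,0],[0,0,0],[0,0,0],[0,0,0],[0,0,0.6]],"claw":[0.4,0.4,0.4,0.4,0.4,0.4,0.4,0.4,0.4,0.4]}'
python3 -c "
from h import *
to(.716,-.236,.23,169.7)"
```

```text
t: 6.2
position: [0.6259, 0.0419, 0.2336]
eef_rot: [0.0, 0.089, 0.996, 0.0]
force: [0.8, 0.8, -0.0]
gripper_width: 0.598
grip_force: 0.0
t 6.2 pos [0.626 0.042 0.234] heading 169.8 F [ 0.8  0.8 -0. ] w 0.6
slide units [-4.59 -8.59  0.12] turn z units 0.02
```

```bash

python3 -m jog '{"slide":[[-0.5,-0.95,0],[-0.5,-0.95,0],[-0.5,-0.95,0],[-0.5,-0.95,0],[-0.5,-0.95,0],[-0.5,-0.95,0],[-0.5,-0.95,0],[-0.5,-0.95,0],[-0.6,-0.95,0],[0,0,0]],"turn":[[0,0,0],[0,0,0],[0,0,0],[0,0,0],[0,0,0],[0,0,0],[0,0,0],[0,0,0],[0,0,0],[0,0,0]],"claw":[0.4,0.4,0.4,0.4,0.4,0.4,0.4,0.4,0.4,0.4]}'
python3 -c "
from h import *
to(.716,-.236,.13,169.7)"
```

```text
t: 7.03
position: [0.7168, -0.2443, 0.2335]
eef_rot: [0.002, 0.093, 0.996, -0.004]
force: [-0.3, -2.6, 0.1]
gripper_width: 0.601
grip_force: 0.0
t 7.03 pos [ 0.717 -0.244  0.234] heading 169.3 F [-0.3 -2.6  0.1] w 0.6
slide units [0.09 0.29 3.45] turn z units -0.08
```

```bash

python3 -m jog '{"slide":[[0,0.1,0.8],[0,0.1,0.9],[0,0.1,0.9],[0,0,0.85],[0,0,0],[0.5,0,0],[0.5,0,0],[0.3,0,0],[0.3,0,0],[0.3,0,0]],"turn":[[0,0,0],[0,0,0],[0,0,0],[0,0,0],[0,0,0],[0,0,0],[0,0,0],[0,0,0],[0,0,0],[0,0,0]],"claw":[0.4,0.4,0.4,0.4,0.4,0.4,0.4,0.4,0.4,0.4]}'
python3 -m jog '{"slide":[[0.3,0,0],[0.3,0,0],[0.3,0,0],[0.3,0,0],[0.3,0,0],[0.3,0,0],[0.3,0,0],[0.3,0,0],[0.3,0,0],[0.3,0,0]],"turn":[[0,0,0],[0,0,0],[0,0,0],[0,0,0],[0,0,0],[0,0,0],[0,0,0],[0,0,0],[0,0,0],[0,0,0]],"claw":[0.4,0.4,0.4,0.4,0.4,0.4,0.4,0.4,0.4,0.4]}'
python3 look.py t3
```

```text
t: 7.87
position: [0.6631, -0.2145, 0.1314]
eef_rot: [0.002, 0.088, 0.996, -0.0]
force: [4.2, 0.1, 2.9]
gripper_width: 0.599
grip_force: 1.6
t: 8.7
position: [0.5706, -0.1978, 0.1289]
eef_rot: [-0.002, 0.088, 0.996, 0.0]
force: [0.2, -0.1, 0.3]
gripper_width: 0.603
grip_force: 0.0
L 1661 ((553.9239501953125, 266.259765625), (112.1513900756836, 131.8441925048828), 82.39424133300781) z 0.07505289530803694 0.09909099329923121
R 21 ((474.9102478027344, -206.1984100341797), (285.09375, 86.99654388427734), 31.008211135864258) z 0.07511557574148009 0.09967469576320487
t 8.8 pos [ 0.57  -0.198  0.129] heading 169.9 F [-0.1  1.  -0.2] w 0.6
slide units [19.84  3.15  4.39]
```

```bash

python3 -m jog '{"slide":[[0.3,0,0],[0.3,0,0],[0.2,0,0],[0,0,0],[0,0,0],[0,0,0],[0,0,0],[0,0,0],[0,0,0],[0,0,0]],"turn":[[0,0,0],[0,0,0],[0,0,0],[0,0,0],[0,0,0],[0,0,0],[0,0,0],[0,0,0],[0,0,0],[0,0,0]],"claw":[0.4,0.4,0.4,0.4,0.4,0.4,0.4,0.4,0.4,0.4]}'
python3 look.py t4
```

```text
t: 9.63
position: [0.5498, -0.194, 0.1298]
eef_rot: [0.0, 0.088, 0.996, -0.0]
force: [-0.6, -0.3, 0.5]
gripper_width: 0.599
grip_force: 0.0
L 1655 ((554.55224609375, 266.0823974609375), (111.01882934570312, 132.03701782226562), 82.20104217529297) z 0.07531407927189537 0.09675935730423668
R 222 ((500.9503173828125, -151.1896514892578), (27.052152633666992, 121.20213317871094), 76.5570297241211) z 0.0773003461734727 0.09572902502099723
t 9.73 pos [ 0.55  -0.194  0.13 ] heading 169.9 F [-0.2  0.2 -0.3] w 0.6
slide units [19.17  3.16  4.32]
```

View pics/t4s.png

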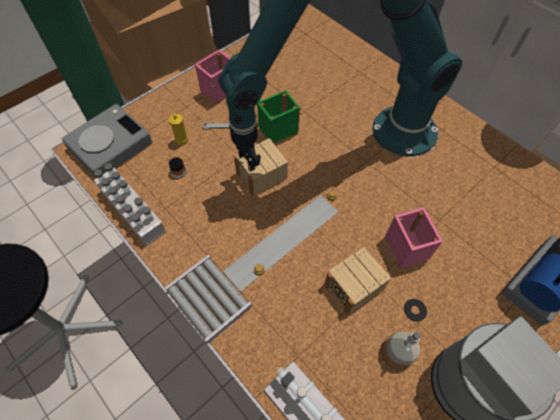

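Both crates are down. The left one's base at (340,290) looks darkly marked; I'll raise the tool and compare both bases enlarged.

```bash

python3 -m jog '{"slide":[[0,0,-1],[0,0,-1],[0,0,-1],[0,0,-0.5],[0,1,0],[0,1,0],[0,1,0],[0,1,0],[0,1,0],[0,1,0]],"turn":[[0,0,0],[0,0,0],[0,0,0],[0,0,0],[0,0,0],[0,0,0],[0,0,0],[0,0,0],[0,0,0],[0,0,0]],"claw":[0.4,0.4,0.4,0.4,0.4,0.4,0.4,0.4,0.4,0.4]}'
python3 look.py t5
python3 - <<'E'
from h import *
print(viewer.landmark_of("stamp","scene"))
i=cv2.imread("pics/t5s.png")
c=[cv2.resize(i[r-40:r+40,x-40:x+40],(390,390),interpolation=cv2.INTER_CUBIC) for r,x in ((288,345),(180,255))]
cv2.imwrite("pics/bases.png",np.hstack(c))
E
```

```text
t: 10.57
position: [0.5811, -0.0154, 0.2349]
eef_rot: [0.0, 0.088, 0.996, -0.0]
force: [-0.4, 0.1, 0.2]
gripper_width: 0.599
grip_force: 0.0
L 1662 ((554.3062133789062, 266.0635070800781), (111.8414535522461, 131.7345428466797), 82.2025146484375) z 0.07512344083009248 0.09736254141850842
R 1671 ((465.6471862792969, -233.15879821777344), (199.9196014404297, 175.22911071777344), 78.21098327636719) z 0.07571699273848553 0.09961840262656074
t 10.67 pos [ 0.582 -0.009  0.235] heading 170.5 F [-1.  -0.3 -0.3] w 0.6
slide units [19.19 -2.94  7.81] 
[{'at': [0.6948, 0.6029], 'p': 0.85}, {'at': [0.5902, 0.7302], 'p': 0.83}]
```

View pics/bases.png

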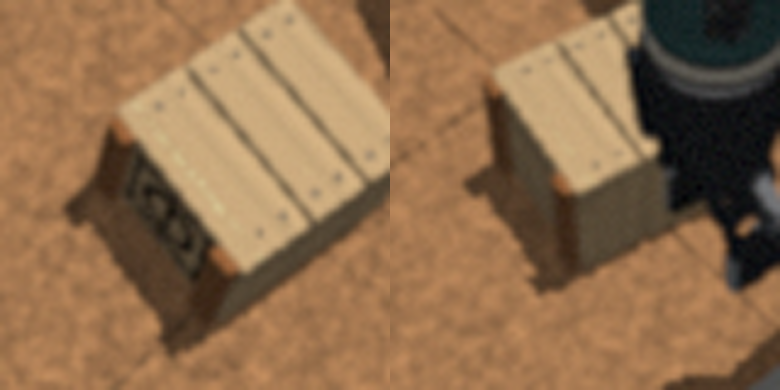

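The left crate carries the stamp, a dark frame and wheel between its runners (left crop, about (165,210)). The right crate's base is bare. Next I check clearance to the flask.

```bash
python3 - <<'E'
from h import *
np.set_printoptions(precision=3,suppress=True)
for cam in("scene0","top0"):
    P=cloud(np.load(cam+".npz"))
    for lo,hi in((.01,.03),(.03,.06),(.06,.1),(.1,.2)):
        q=P[(abs(P[...,0]-.6)<.08)&(abs(P[...,1]-.45)<.07)&(P[...,2]>lo)&(P[...,2]<hi)]
        if len(q)>3: print(cam,lo,len(q),q.min(0),q.max(0),q.mean(0))
print(sensors.state()["joints"])
to(.5765,.345,.235,82.5)
E
```

```text
scene0 0.01 242 [0.591 0.424 0.01 ] [0.646 0.51  0.028] [0.629 0.466 0.021]
scene0 0.03 48 [0.584 0.427 0.035] [0.642 0.507 0.06 ] [0.628 0.463 0.055]
scene0 0.06 669 [0.566 0.427 0.06 ] [0.642 0.506 0.1  ] [0.613 0.467 0.083]
scene0 0.1 221 [0.591 0.451 0.1  ] [0.631 0.482 0.189] [0.608 0.467 0.149]
top0 0.01 191 [0.558 0.423 0.01 ] [0.644 0.493 0.029] [0.59  0.442 0.02 ]
top0 0.03 49 [0.562 0.426 0.035] [0.641 0.475 0.059] [0.59  0.437 0.051]
top0 0.06 492 [0.562 0.425 0.06 ] [0.639 0.499 0.1  ] [0.595 0.454 0.082]
top0 0.1 198 [0.59  0.453 0.1  ] [0.631 0.478 0.189] [0.603 0.463 0.146]
[-0.13   0.429  0.102  1.954 -0.064  0.761  1.409]
t 10.72 pos [ 0.582 -0.013  0.235] heading 170.3 F [-0.1 -0.2 -0.3] w 0.6
slide units [ 2.18 11.73  0.01] turn z units 17.55
```

```bash

python3 -m jog '{"slide":[[0,0,0],[0,0,0],[0,0,0],[0,0,0],[0,0,0],[0,0,0],[0,0,0],[0,0,0],[0,0,0],[0,0,0]],"turn":[[0,0,-1],[0,0,-1],[0,0,-1],[0,0,-1],[0,0,-1],[0,0,-1],[0,0,-1],[0,0,-1],[0,0,-1],[0,0,-1]],"claw":[0.4,0.4,0.4,0.4,0.4,0.4,0.4,0.4,0.4,0.4]}'
python3 -m jog '{"slide":[[0,0,0],[0,0,0],[0,0,0],[0,0,0],[0,0,0],[0,0,0],[0,0,0],[0,0,0],[0,0,0],[0,0,0]],"turn":[[0,0,-1],[0,0,-1],[0,0,-1],[0,0,-1],[0,0,-1],[0,0,-1],[0,0,-1],[0,0,-1],[0,0,-0.5],[0,0,0]],"claw":[0.4,0.4,0.4,0.4,0.4,0.4,0.4,0.4,0.4,0.4]}'
python3 -c "
from h import *
to(.577,.350,.235,-97.5)"
```

```text
t: 11.55
position: [0.5807, -0.0188, 0.2347]
eef_rot: [-0.0, -0.342, 0.94, -0.0]
force: [0.7, -0.5, 0.1]
gripper_width: 0.6
grip_force: 0.0
t: 12.38
position: [0.5807, -0.0188, 0.2346]
eef_rot: [-0.001, -0.658, 0.753, -0.0]
force: [0.1, -0.4, -0.2]
gripper_width: 0.596
grip_force: 0.0
t 12.38 pos [ 0.581 -0.019  0.235] heading -97.7 F [ 0.1 -0.4 -0.2] w 0.6
slide units [-12.17   1.77  -0.02] turn z units -0.04
```

```bash

python3 -m jog '{"slide":[[-1,0.15,0],[-1,0.15,0],[-1,0.15,0],[-1,0.15,0],[-1,0.15,0],[-1,0.15,0],[-1,0.15,0],[-1,0.15,0],[-1,0.15,0],[-1,0.15,0]],"turn":[[0,0,0],[0,0,0],[0,0,0],[0,0,0],[0,0,0],[0,0,0],[0,0,0],[0,0,0],[0,0,0],[0,0,0]],"claw":[0.4,0.4,0.4,0.4,0.4,0.4,0.4,0.4,0.4,0.4]}'
python3 -m jog '{"slide":[[-1,0.15,0],[-1,0.15,0],[-0.2,0,0],[0,0,0],[0,0,0],[0,0,0],[0,0,0],[0,0,0],[0,0,0],[0,0,0]],"turn":[[0,0,0],[0,0,0],[0,0,0],[0,0,0],[0,0,0],[0,0,0],[0,0,0],[0,0,0],[0,0,0],[0,0,0]],"claw":[0.4,0.4,0.4,0.4,0.4,0.4,0.4,0.4,0.4,0.4]}'
python3 -c "
from h import *
to(.577,.350,.05,-97.5)"
```

```text
t: 13.22
position: [0.5764, 0.2866, 0.2347]
eef_rot: [-0.0, -0.658, 0.753, -0.0]
force: [0.8, 0.4, -0.2]
gripper_width: 0.597
grip_force: 0.0
t: 14.05
position: [0.5762, 0.3523, 0.2349]
eef_rot: [-0.0, -0.658, 0.753, -0.0]
force: [-0.2, -0.2, -0.7]
gripper_width: 0.601
grip_force: 0.0
t 14.05 pos [0.576 0.352 0.235] heading -97.7 F [-0.2 -0.2 -0.7] w 0.6
slide units [ 0.07 -0.03  6.16] turn z units -0.03
```

```bash

python3 -m jog '{"slide":[[0,0,0.8],[0,0,0.8],[0,0,0.8],[0,0,0.8],[0,0,0.8],[0,0,0.8],[0,0,0.8],[0,0,0.5],[0,0,0],[0,0,0]],"turn":[[0,0,0],[0,0,0],[0,0,0],[0,0,0],[0,0,0],[0,0,0],[0,0,0],[0,0,0],[0,0,0],[0,0,0]],"claw":[0.4,0.4,0.4,0.4,0.4,0.4,0.4,0.4,0.4,0.4]}'
python3 -m jog '{"slide":[[0.3,0,0],[0.3,0,0],[0.3,0,0],[0.3,0,0],[0.3,0,0],[0.3,0,0],[0.3,0,0],[0.3,0,0],[0.3,0,0],[0.3,0,0]],"turn":[[0,0,0],[0,0,0],[0,0,0],[0,0,0],[0,0,0],[0,0,0],[0,0,0],[0,0,0],[0,0,0],[0,0,0]],"claw":[0.4,0.4,0.4,0.4,0.4,0.4,0.4,0.4,0.4,0.4]}'
cat > lk.py <<'E'
from h import *
im=viewer.get_image("top");P=cloud(im);cv2.imwrite("pics/last.png",im["frame"][60:330,80:480,::-1].repeat(2,0).repeat(2,1))
m=(abs(P[...,2]-.088)<.008)&(abs(P[...,0]-.54)<.13)&(P[...,1]>-.06)&(P[...,1]<.34)
q=P[m];print(len(q),cv2.minAreaRect(q[:,:2].astype(np.float32)*1000),"y",np.percentile(q[:,1],[1,99]),"x",np.percentile(q[:,0],[1,99]))
to(0,0,.05)
E
python3 lk.py
```

```text
t: 14.88
position: [0.5757, 0.353, 0.0514]
eef_rot: [-0.001, -0.659, 0.752, 0.0]
force: [0.5, 0.2, -0.2]
gripper_width: 0.599
grip_force: 0.0
t: 15.72
position: [0.5639, 0.2632, 0.0519]
eef_rot: [0.0, -0.659, 0.752, 0.0]
force: [-0.4, 3.8, 1.5]
gripper_width: 0.601
grip_force: 0.0
1475 ((545.9925537109375, 203.80731201171875), (127.56515502929688, 132.1631317138672), 82.22515869140625) y [0.1377642  0.24833315] x [0.47776528 0.61085913]
t 15.77 pos [0.563 0.26  0.051] heading -97.7 F [-0.   0.2  1.4] w 0.6
slide units [11.11 17.45  0.11]
```

```bash

python3 -m jog '{"slide":[[0.4,0,0],[0.5,0,0],[0.5,0,0],[0.5,0,0],[0.5,0,0],[0.5,0,0],[0.5,0,0],[0.5,0,0],[0.4,0,0],[0.2,0,0]],"turn":[[0,0,0],[0,0,0],[0,0,0],[0,0,0],[0,0,0],[0,0,0],[0,0,0],[0,0,0],[0,0,0],[0,0,0]],"claw":[0.4,0.4,0.4,0.4,0.4,0.4,0.4,0.4,0.4,0.4]}'
python3 lk.py
```

```text
t: 16.6
position: [0.5456, 0.1269, 0.0517]
eef_rot: [-0.001, -0.658, 0.753, -0.0]
force: [-0.2, 2.1, 0.9]
gripper_width: 0.598
grip_force: 0.0
536 ((501.2516784667969, 159.6453399658203), (134.10406494140625, 339.8592529296875), 8.607966423034668) y [0.00015934 0.05943104] x [0.45540139 0.58295205]
t 16.65 pos [0.546 0.126 0.052] heading -97.8 F [-0.4 -0.6 -0.4] w 0.6
slide units [ 6.63 17.45  0.09]
```

```bash

python3 -m jog '{"slide":[[0.3,0,0],[0.3,0,0],[0.3,0,0],[0.2,0,0],[0,0,0],[-0.5,0,0],[-0.8,0,0],[0,0,-1],[0,0,-1],[0,0,-1]],"turn":[[0,0,0],[0,0,0],[0,0,0],[0,0,0],[0,0,0],[0,0,0],[0,0,0],[0,0,0],[0,0,0],[0,0,0]],"claw":[0.4,0.4,0.4,0.4,0.4,0.4,0.4,0.4,0.4,0.4]}'
python3 -m jog '{"slide":[[0,0,-1],[0,0,-1],[0,0,-1],[-1,0,0],[-1,0,0],[-1,0,0],[-1,0,0],[-1,0,0],[0,0,0],[0,0,0]],"turn":[[0,0,0],[0,0,0],[0,0,0],[0,0,0],[0,0,0],[0,0,0],[0,0,0],[0,0,0],[0,0,0],[0,0,0]],"claw":[0.4,0.4,0.4,0.4,0.4,0.4,0.4,0.4,0.4,0.4]}'
python3 lk.py
```

```text
t: 17.48
position: [0.5458, 0.1357, 0.142]
eef_rot: [-0.002, -0.659, 0.752, 0.0]
force: [0.3, -0.3, 0.5]
gripper_width: 0.601
grip_force: 0.0
t: 18.32
position: [0.5659, 0.2866, 0.2315]
eef_rot: [-0.001, -0.66, 0.751, 0.0]
force: [0.5, 0.1, 0.0]
gripper_width: 0.604
grip_force: 0.0
1610 ((521.7998046875, 27.67949676513672), (110.28009033203125, 131.1875762939453), 82.17675018310547) y [-0.02965564  0.08578381] x [0.45516494 0.58421679]
t 18.37 pos [0.566 0.284 0.231] heading -97.5 F [-0.1  0.5 -0.1] w 0.6
slide units [11.86 17.46  6.09]
```

View pics/last.png

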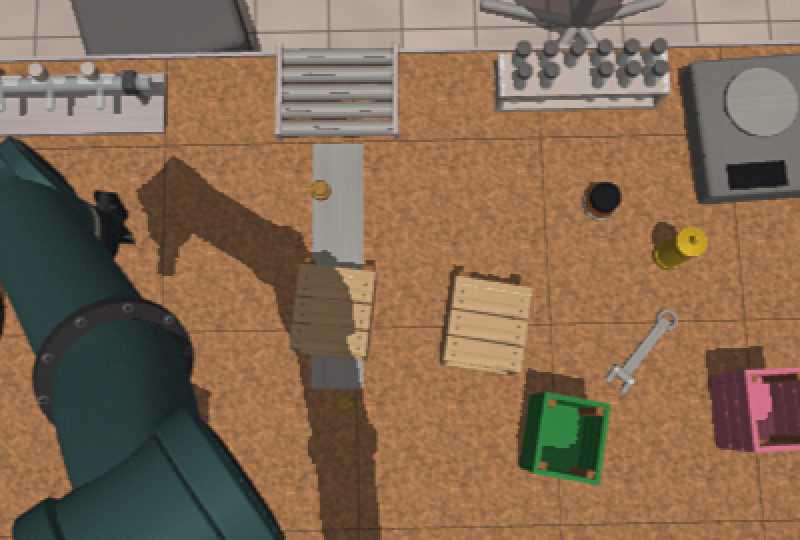

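The stamped crate lies at (335,310), with its centre at y≈0.028 against the strip centre at 0.027. The other crate lies at (488,325), and the caps are in place.

```bash
python3 -c "
from workcell import workorder
print(workorder.close_job())"
```

```text
the job is handed in; nothing more can be done
None
```

Both crates are tipped towards the robot with their bases to the far side, the stamped (left) one lies on the dispatch strip about 1 mm off its centre line by the top camera, the other is where it fell, and the job is handed in; no verdict came back.

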